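# Shim the cell carriage tight on the optical bench

## Task

Push the cell carriage along the optical rail towards the end block until it is fully home and the spring latch has sprung up behind it. Then stand spacers from the rack, one after another, on the rail in the gap between the carriage and the end block, as many as go in while still leaving room for the thin edge of the wedge, and press the wedge down into what is left until you feel it tight between carriage and spacers, upright and not bottomed on the rail. Finish while still gripping the wedge and holding the stack pressed tight; spare spacers stay in the rack and the other things on the bench are left alone.

Things in the scene. Friction and masses are not known exactly. Their poses are not given: they have to be found in the camera images.
- rail: fixed aluminium rail of an optical bench, 70 mm wide (x), 380 mm long (y), its top (the bed) 25 mm above the table. Origin: centre of its underside. The carriage travels towards its +y; the fixed end block stands on its +y half
- carriage (a joint): slide of the cell carriage along the rail's +y, m: 0 at the low end (-y), 0.125 fully home at its stop. Friction 2 N, about 2 N more over the spring latch. At home the latch (steel tooth 22 mm to +x of the rail's middle, 8 mm high) springs up behind it: it cannot slide back over 1 mm
- cell_block: black cell block on the carriage, 60 mm wide (x), 70 mm long (y), 55 mm high, underside 36 mm and top 91 mm above the table (a small glass cell on it reaches 100 mm), on a 10 mm steel slide plate of the same length. It can be pushed on its -y face. Origin: centre of the block's underside
- cell_back (a point): middle of the block's flat -y face (rear), 63 mm above the table: place to push
- cell_front (a point): middle of the upper edge of the block's flat +y face, 91 mm above the table; once home, the gap runs from here in the rail's +y direction to end_face, 24 to 52 mm
- end_block: black fixed end block on the rail, 70 mm wide (x), 50 mm long (y), 70 mm high, top 95 mm above the table (a low screw on it, to 107 mm, 10 mm to +y of its middle). Origin: centre of its underside, on the bed
- end_face (a point): middle of the upper edge of the end block's flat face that looks to -y, to the carriage, 95 mm above the table
- spacer1: aluminium spacer, a plate 50 mm wide (x), 16 mm thick (y), 70 mm tall, with a grip stub on top centre 14 mm wide (x), 10 mm thick (y), from 70 to 110 mm above the underside; 150 g; stands upright in a slot of the rack, 30 mm deep, drawn straight up. Origin: centre of the underside, z up
- spacer2: aluminium spacer, a plate 50 mm wide (x), 16 mm thick (y), 70 mm tall, with a grip stub on top centre 14 mm wide (x), 10 mm thick (y), from 70 to 110 mm above the underside; 150 g; stands upright in a slot of the rack, 30 mm deep, drawn straight up. Origin: centre of the underside, z up; the same as spacer1
- spacer3: aluminium spacer, a plate 50 mm wide (x), 16 mm thick (y), 70 mm tall, with a grip stub on top centre 14 mm wide (x), 10 mm thick (y), from 70 to 110 mm above the underside; 150 g; stands upright in a slot of the rack, 30 mm deep, drawn straight up. Origin: centre of the underside, z up; the same as spacer1
- wedge: aluminium wedge, 170 g, 50 mm wide (x), 75 mm tall, upright flat face at y = 0 (looks to +y), sloping face to -y: 4 mm thick at the lower edge, evenly to 30 mm at the top. Grip stub on top 14 mm (x) by 10 mm (y), centred at y = -13 mm, height 75 to 115 mm. Origin: middle of the flat face's lower edge. Stands edge down in the rack's -y slot, drawn straight up. Hold it with 10 N of push
- rack: fixed wooden rack, 90 mm (x) by 170 mm (y), 35 mm high, with four slots 34 mm apart along y: the wedge at the -y end, then the three spacers. Origin: centre of its underside
- flask: bystander: conical glass flask, 80 mm wide, 128 mm high. Origin: centre of its underside
- beaker: bystander: glass beaker, 60 mm wide, 80 mm high. Origin: centre of its underside
- reagent: bystander: white reagent bottle, 60 mm wide, 140 mm high. Origin: centre of its underside
- jar: bystander: low glass jar, 64 mm wide, 70 mm high. Origin: centre of its underside
- cylinder: bystander: small glass measuring cylinder, foot 64 mm wide, 133 mm high. Origin: centre of its underside
- gas_burner: bystander: gas cartridge burner, 90 mm wide, 180 mm high. Origin: centre of its underside
- weight: bystander: brass balance weight, 32 mm wide, 42 mm high, beside the rack's +y end. Origin: centre of its underside

How it is judged:
On the way, in this order (a step that is already met when the one before it is completed fails the run):
1. the carriage is home and latched (value of joint carriage above 0.122 m), for 0.2 s.
2. a first spacer stands on the rail in the gap, let go ((((z of spacer1 in the frame of rail between 0.022 and 0.029 m and x of spacer1 in the frame of rail between -0.015 and 0.015 m and y of spacer1 in the frame of cell_front above 0.005 m and y of spacer1 in the frame of end_face below -0.005 m and angle between spacer1's own z axis and vertical below 0.1 rad) and contact force between the fingers and spacer1 below 0.2 N) or ((z of spacer2 in the frame of rail between 0.022 and 0.029 m and x of spacer2 in the frame of rail between -0.015 and 0.015 m and y of spacer2 in the frame of cell_front above 0.005 m and y of spacer2 in the frame of end_face below -0.005 m and angle between spacer2's own z axis and vertical below 0.1 rad) and contact force between the fingers and spacer2 below 0.2 N) or ((z of spacer3 in the frame of rail between 0.022 and 0.029 m and x of spacer3 in the frame of rail between -0.015 and 0.015 m and y of spacer3 in the frame of cell_front above 0.005 m and y of spacer3 in the frame of end_face below -0.005 m and angle between spacer3's own z axis and vertical below 0.1 rad) and contact force between the fingers and spacer3 below 0.2 N))), for 0.2 s.
At the end, for the whole second after the job is handed in: Carriage home (over 0.122 m). Wedge gripped, upright, still, edge 3 mm below the block top, 2 mm off the rail, pressing on the cell block over 2 N; spacers pressed on wedge (1.5 N) and end block (0.8 N). Each spacer upright on the rail in the gap (within 15 mm of its middle) or in its slot (12 mm) (value of joint carriage above 0.122 m and contact force between wedge and cell_block above 2 N and contact force between the fingers and wedge above 2 N and z of wedge in the frame of rail above 0.027 m and z of wedge in the frame of cell_front below -0.003 m and angle between wedge's own z axis and vertical below 0.12 rad and linear speed of wedge below 0.02 m/s and ((contact force between spacer1 and wedge above 1.5 N and (z of spacer1 in the frame of rail between 0.022 and 0.029 m and x of spacer1 in the frame of rail between -0.015 and 0.015 m and y of spacer1 in the frame of cell_front above 0.005 m and y of spacer1 in the frame of end_face below -0.005 m and angle between spacer1's own z axis and vertical below 0.1 rad)) or (contact force between spacer2 and wedge above 1.5 N and (z of spacer2 in the frame of rail between 0.022 and 0.029 m and x of spacer2 in the frame of rail between -0.015 and 0.015 m and y of spacer2 in the frame of cell_front above 0.005 m and y of spacer2 in the frame of end_face below -0.005 m and angle between spacer2's own z axis and vertical below 0.1 rad)) or (contact force between spacer3 and wedge above 1.5 N and (z of spacer3 in the frame of rail between 0.022 and 0.029 m and x of spacer3 in the frame of rail between -0.015 and 0.015 m and y of spacer3 in the frame of cell_front above 0.005 m and y of spacer3 in the frame of end_face below -0.005 m and angle between spacer3's own z axis and vertical below 0.1 rad))) and ((contact force between spacer1 and end_block above 0.8 N and (z of spacer1 in the frame of rail between 0.022 and 0.029 m and x of spacer1 in the frame of rail between -0.015 and 0.015 m and y of spacer1 in the frame of cell_front above 0.005 m and y of spacer1 in the frame of end_face below -0.005 m and angle between spacer1's own z axis and vertical below 0.1 rad)) or (contact force between spacer2 and end_block above 0.8 N and (z of spacer2 in the frame of rail between 0.022 and 0.029 m and x of spacer2 in the frame of rail between -0.015 and 0.015 m and y of spacer2 in the frame of cell_front above 0.005 m and y of spacer2 in the frame of end_face below -0.005 m and angle between spacer2's own z axis and vertical below 0.1 rad)) or (contact force between spacer3 and end_block above 0.8 N and (z of spacer3 in the frame of rail between 0.022 and 0.029 m and x of spacer3 in the frame of rail between -0.015 and 0.015 m and y of spacer3 in the frame of cell_front above 0.005 m and y of spacer3 in the frame of end_face below -0.005 m and angle between spacer3's own z axis and vertical below 0.1 rad))) and ((z of spacer1 in the frame of rail between 0.022 and 0.029 m and x of spacer1 in the frame of rail between -0.015 and 0.015 m and y of spacer1 in the frame of cell_front above 0.005 m and y of spacer1 in the frame of end_face below -0.005 m and angle between spacer1's own z axis and vertical below 0.1 rad) or distance of spacer1 from where it was at the start of the episode below 0.012 m) and ((z of spacer2 in the frame of rail between 0.022 and 0.029 m and x of spacer2 in the frame of rail between -0.015 and 0.015 m and y of spacer2 in the frame of cell_front above 0.005 m and y of spacer2 in the frame of end_face below -0.005 m and angle between spacer2's own z axis and vertical below 0.1 rad) or distance of spacer2 from where it was at the start of the episode below 0.012 m) and ((z of spacer3 in the frame of rail between 0.022 and 0.029 m and x of spacer3 in the frame of rail between -0.015 and 0.015 m and y of spacer3 in the frame of cell_front above 0.005 m and y of spacer3 in the frame of end_face below -0.005 m and angle between spacer3's own z axis and vertical below 0.1 rad) or distance of spacer3 from where it was at the start of the episode below 0.012 m)); the arm keeps its last pose, push and grip.
It fails at once if a bystander is moved more than 30 mm (distance of any of flask, beaker, reagent, jar, cylinder, gas_burner, weight from where it was at the start of the episode above 0.03 m).
It also fails if it takes over 72 s, if anything falls off the work surface, if the arm or the gripper's body presses on something with over 40 N, if the wrist force passes 120 N, or if a joint passes its speed limit or range.

## Robot

A 6-joint arm with a two-finger parallel gripper is mounted at the origin on the work surface. World frame = base frame: x ahead of the robot, y to its left, z up, the work surface at z = 0. Lengths are in m, angles in rad, forces in N, time in s.
With the tool pointing down it reaches from about 0.275 to 0.85 m from the base axis. Payload 5.2 kg.
Tool frame: the origin (TCP) lies at the very end of the fingers, on their centre line; the grasp point (between the pads) lies 19 mm behind it (robot.grasp_offset is the distance from the TCP to the grasp point, in m); z points along the fingers, y is the direction in which the jaws open and shut (so a half turn about z gives the same grasp; the last joint's range is limited). The gripper opens to 85 mm and grips with 20 to 120 N. Pads are 22 mm wide; open, the fingers measure 114 mm over their backs; the gripper's body (76 mm by 85 mm) begins 54 mm behind the grasp point. The pads swing forward as they close: fully open they stand 13 mm farther back than shut.
Start: joints at [-1.396, 0.259, 1.535, -0, 1.348, -0.203], TCP at [0.203, -0.511, 0.231] pointing down, gripper open.
Joint ranges: [-3.14, 3.14], [-0.91, 2.08], [0.19, 2.58], [-1.22, 4.36], [0.22, 2.71], [-3.12, 3.12]. Speed limits (rad/s): [2.57, 2.57, 3.14, 3.14, 3.14, 3.14].

## Interface

Orientations are given as a 3x3 rotation matrix whose columns are the frame's x, y, z axes.
In Python, from rig import robot, imaging, job_done gives the robot as it stands.
- The arm moves only by the tool drive_tool, never from a script. Its argument "series" is one flat list of numbers, 5 for each row, row after row: the shift along the tool's x, y, z in m, then the turn about the tool's z in degrees, then the closure, from -1 (fully open) to 1 (shut). A call has 1 to 10 rows; each row shifts and turns the pose as measured when the row begins, along the tool's axes as they then stand; what a row does not reach is not made up. A row lasts 1/12 s, in which the tool goes at most 41.7 mm and 7.16 degrees, less where a joint would pass 70% of its speed; a pose out of reach is approached as far as the arm can. A call with a gripper value outside its range is refused whole. The fingers move at their own pace and stop on an object; "squeeze" is the grip in N (left out, the last holds). Time passes only in rows, so rows that do not move let the fingers close. It gives the time, the measured TCP pose, the force and the opening at its end, in the units of the state.
- robot.get_state(): the state, without advancing time (a new reading comes with each control period).
- imaging.read_camera(name): name is "scene" or "side" or "wrist"; returns a dict with "image" (420x560x3 uint8, red, green, blue), "fx", "fy", "cx", "cy" (pixels), "extrinsics" (4x4, takes a point from camera to world coordinates). Camera axes: x right, y up, looking along -z (the intrinsics and any distortion apply to the point x, -y, -z); pixel columns grow to the right and rows downward; lengths in m; the calibration is good to about 2 mm. A picture is of the moment at which its call begins. There is no depth.
- job_done(): hands the job in, once; it reports no verdict.
The state is a dict: "time": time; "joint_pos": joint angles; "joint_vel": joint speeds; "effort": joint torques, N m; "position": TCP position; "orientation": TCP orientation; "wrist_force": force on the tool from outside, world axes, zero at the start; "moment": the same for the moment, N m; "opening": opening from 0.0 (shut) to 1.0 (fully open).
Only numpy, scipy, OpenCV 4.12 (cv2) and the standard library are available. Lean on these libraries where they do the work, as an engineer would, in place of code of your own. Each camera call takes 0.05 s, during which the arm holds its last target. There are 200 camera calls.

## Working session

There is one attempt and no reset: what is moved stays moved. The work goes in short steps, Python scripts to look and compute and a tool call to move; the robot and the scene stay as the last step left them, time stands still between calls to the robot, and variables do not carry over. Pictures are saved under pics/ and viewed, about 8 in all and at most 12, crops included, and the job is handed in when it is done.

Besides the shell and the picture viewer there is one more tool, called as name(argument=value, ...) on one line, values as JSON. drive_tool: Moves the arm, as the interface text tells. Its arguments: {"type":"object","properties":{"series":{"type":"array","items":{"type":"number"}},"squeeze":{"type":"number"}},"required":["series"]}

```bash
mkdir -p pics; ls; python3 - <<'E'
from rig import robot, imaging
import cv2, numpy as np
s=robot.get_state(); print({k:np.round(v,3).tolist() for k,v in s.items()}, robot.grasp_offset)
for n in ("scene","side"):
    c=imaging.read_camera(n); cv2.imwrite(f"pics/{n}0.png",cv2.resize(c["image"][:,:,::-1],(800,600),interpolation=cv2.INTER_CUBIC))
    print(n,{k:np.round(v,4).tolist() for k,v in c.items() if k!="image"})
E
```

```text
pics
{'time': 0.0, 'joint_pos': [-1.396, 0.259, 1.536, 0.0, 1.348, -0.203], 'joint_vel': [-0.001, 0.001, -0.001, -0.002, -0.0, -0.0], 'effort': [-0.002, -44.604, -29.057, -0.001, 0.012, 0.0], 'position': [0.203, -0.511, 0.23], 'orientation': [[0.929, 0.369, -0.0], [0.369, -0.929, 0.002], [0.0, -0.002, -1.0]], 'wrist_force': [0.185, 0.493, -0.468], 'moment': [0.023, -0.005, -0.033], 'opening': 1.002} 0.0187
scene {'fx': 483.6314, 'fy': 483.6314, 'cx': 272.7738, 'cy': 209.957, 'extrinsics': [[0.542, -0.4961, 0.6783, 1.3531], [0.8403, 0.3328, -0.428, -0.5097], [-0.0134, 0.802, 0.5972, 0.782], [0.0, 0.0, 0.0, 1.0]]}
side {'fx': 398.8372, 'fy': 398.8372, 'cx': 284.2367, 'cy': 208.026, 'extrinsics': [[-0.8281, 0.2852, -0.4827, 0.1517], [-0.5604, -0.3965, 0.7272, 0.6363], [0.016, 0.8726, 0.4881, 0.5413], [0.0, 0.0, 0.0, 1.0]]}
```

View pics/scene0.png

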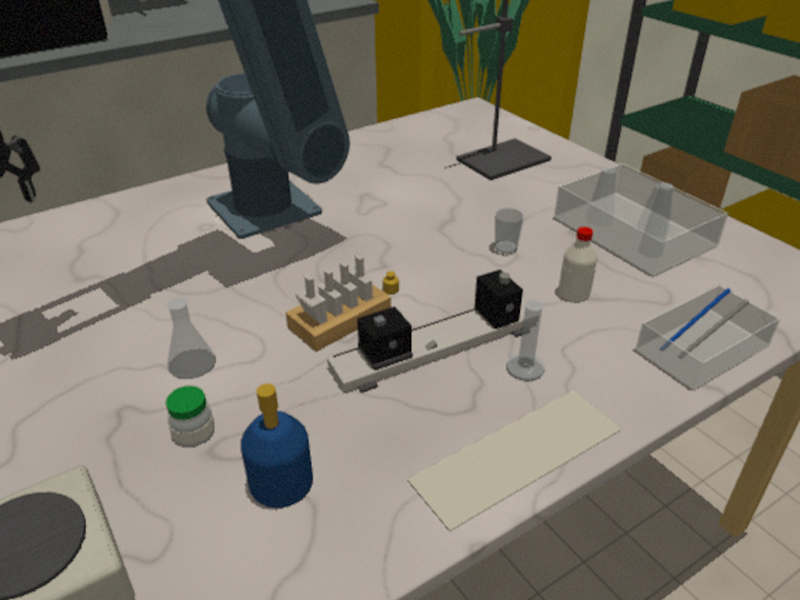

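View pics/side0.png

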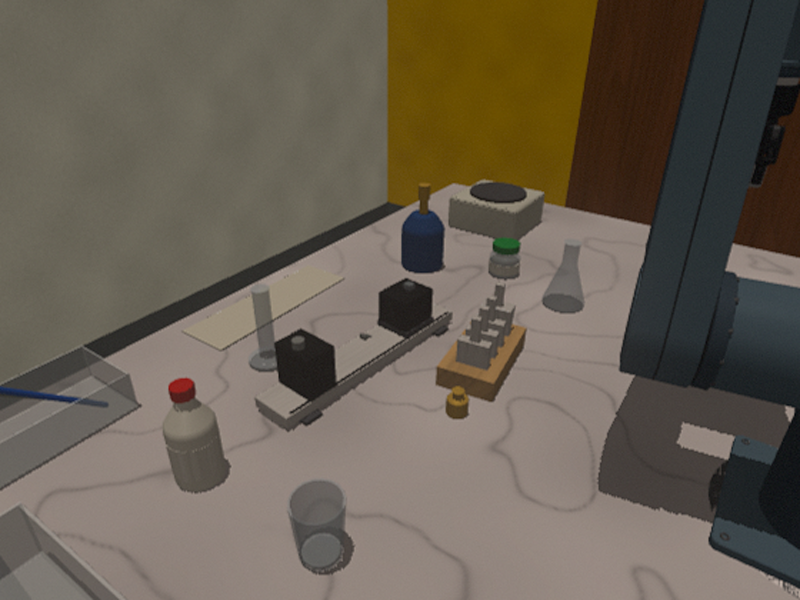

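```bash
cat > h.py <<'E'
import numpy as np, cv2
from rig import robot, imaging
def ray(c,u,v):
    E=np.array(c["extrinsics"]); d=E[:3,:3]@[(u-c["cx"])/c["fx"],-(v-c["cy"])/c["fy"],-1]; return E[:3,3],d
def onz(c,u,v,z):
    o,d=ray(c,u,v); return o+d*(z-o[2])/d[2]
def proj(c,P):
    E=np.array(c["extrinsics"]); p=(np.atleast_2d(P)-E[:3,3])@E[:3,:3]
    return np.c_[c["cx"]+c["fx"]*p[:,0]/-p[:,2], c["cy"]-c["fy"]*p[:,1]/-p[:,2]]
def st():
    s=robot.get_state(); o=np.array(s["orientation"])
    print("t",round(s["time"],2),"p",np.round(s["position"],4),"yaw",round(np.degrees(np.arctan2(o[1,0],o[0,0])),2),"F",np.round(s["wrist_force"],1),"op",round(s["opening"],3)); return s
E
python3 - <<'E'
from h import *
pts={"scene":[(330,361,.025,'rail'),(346,387,.025,'rail'),(537,320,.025,'rail'),(288,312,.035,'rack'),(317,333,.035,'rack'),(391,297,.035,'rack'),(359,315,.091,'cb'),(384,336,.091,'cb'),(410,325,.091,'cb'),(387,309,.091,'cb'),(475,276,.095,'eb'),(496,297,.095,'eb'),(521,287,.095,'eb'),(500,271,.095,'eb'),(192,370,0,'flask'),(391,290,0,'weight'),(525,370,0,'cyl'),(310,281,.105,'w'),(328,274,.105,'s'),(344,266,.105,'s'),(360,259,.105,'s'),(277,470,0,'burner')],
"side":[(258,398,.025,'rail'),(288,422,.025,'rail'),(452,316,.025,'rail'),(438,370,.035,'rack'),(492,385,.035,'rack'),(526,330,.035,'rack'),(379,288,.091,'cb'),(404,303,.091,'cb'),(433,293,.091,'cb'),(275,335,.095,'eb'),(305,362,.095,'eb'),(335,350,.095,'eb'),(303,332,.095,'eb'),(457,410,0,'weight'),(478,325,.11,'s')]}
for n in pts:
    c=imaging.read_camera(n)
    for u,v,z,l in pts[n]: print(n,l,np.round(onz(c,u*.7,v*.7,z)[:2],3))
    cv2.imwrite(f"pics/{n}1.png",cv2.resize(c["image"][(170 if n=="scene" else 185):(290 if n=="scene" else 305),(190 if n=="scene" else 170):(390 if n=="scene" else 370),::-1],(800,480),interpolation=cv2.INTER_CUBIC))
E
```

```text
scene rail [ 0.58 -0.14]
scene rail [ 0.647 -0.148]
scene rail [0.687 0.216]
scene rack [ 0.434 -0.144]
scene rack [ 0.515 -0.128]
scene rack [0.498 0.033]
scene cb [ 0.575 -0.078]
scene cb [ 0.643 -0.073]
scene cb [ 0.642 -0.024]
scene cb [ 0.587 -0.032]
scene eb [0.597 0.144]
scene eb [0.665 0.135]
scene eb [0.666 0.188]
scene eb [0.609 0.19 ]
scene flask [ 0.445 -0.331]
scene weight [0.439 0.07 ]
scene cyl [0.754 0.132]
scene w [ 0.463 -0.108]
scene s [ 0.461 -0.072]
scene s [ 0.455 -0.037]
scene s [ 0.452 -0.002]
scene burner [ 0.717 -0.303]
side rail [0.669 0.228]
side rail [0.599 0.24 ]
side rail [ 0.559 -0.124]
side rack [0.49  0.038]
side rack [0.408 0.023]
side rack [ 0.428 -0.142]
side cb [ 0.651 -0.034]
side cb [ 0.589 -0.017]
side cb [ 0.569 -0.072]
side eb [0.683 0.172]
side eb [0.603 0.196]
side eb [0.589 0.151]
side eb [0.656 0.143]
side weight [0.441 0.063]
side s [0.449 0.001]
```

The scene shows the rail with carriage (≈385,335) and end block (≈498,298), rack with wedge and spacers (≈340,300), and bystanders well clear; the side view agrees. Rail yaw is about −6°, rack about +6°. I'm moving behind the carriage now, aligned with the rail.

drive_tool(series=[0,0,-0.003,-6.9,1,0,0,-0.003,-6.9,1,0,0,-0.003,-6.9,1,0,0,-0.003,-6.9,1,0,0,-0.003,-6.9,1,0,0,-0.003,-6.9,1,0,0,-0.003,-6.9,1,0,0,-0.003,-6.9,1,0,0,-0.003,-6.9,1,0,0,0,0,1], squeeze=30)

```text
time: 1.03
position: [0.2025, -0.509, 0.2559]
orientation: [[0.067, 0.998, -0.001], [0.998, -0.067, 0.008], [0.008, -0.002, -1.0]]
wrist_force: [-0.4, 1.0, 0.6]
opening: -0.0
```

drive_tool(series=[0.027,0.025,0,0,1,0.027,0.025,0,0,1,0.027,0.025,0,0,1,0.027,0.025,0,0,1,0.027,0.025,0,0,1,0.027,0.025,0,0,1,0.027,0.025,0,0,1,0.027,0.025,0,0,1,0.027,0.025,0,0,1,0.027,0.025,0,0,1])

```text
time: 1.87
position: [0.4797, -0.2574, 0.2534]
orientation: [[0.123, 0.992, -0.005], [0.992, -0.123, 0.008], [0.007, -0.006, -1.0]]
wrist_force: [0.8, -1.3, -0.4]
opening: -0.002
```

drive_tool(series=[0.032,0.021,0,0.3,1,0.032,0.021,0,0.3,1,0.032,0.021,0,0.2,1,0.032,0.021,0,0,1,0,0,0,0,1,0,0,0,0,1])

```text
time: 2.37
position: [0.5889, -0.1285, 0.251]
orientation: [[0.154, 0.988, -0.005], [0.988, -0.154, 0.011], [0.01, -0.007, -1.0]]
wrist_force: [-0.5, -0.2, -0.2]
opening: 0.001
```

```bash
python3 - <<'E'
from h import *
st(); c=imaging.read_camera("wrist"); print(np.round(c["extrinsics"],3),c["fx"])
cv2.imwrite("pics/w1.png",cv2.resize(c["image"][:,:,::-1],(800,600),interpolation=cv2.INTER_CUBIC))
E
```

```text
t 2.37 p [ 0.5889 -0.1285  0.251 ] yaw 81.13 F [-0.5 -0.2 -0.2] op 0.001
[[ 0.988  0.146  0.047  0.601]
 [-0.154  0.955  0.253 -0.063]
 [-0.008 -0.257  0.966  0.395]
 [ 0.     0.     0.     1.   ]] 339.11924540128143
```

View pics/w1.png

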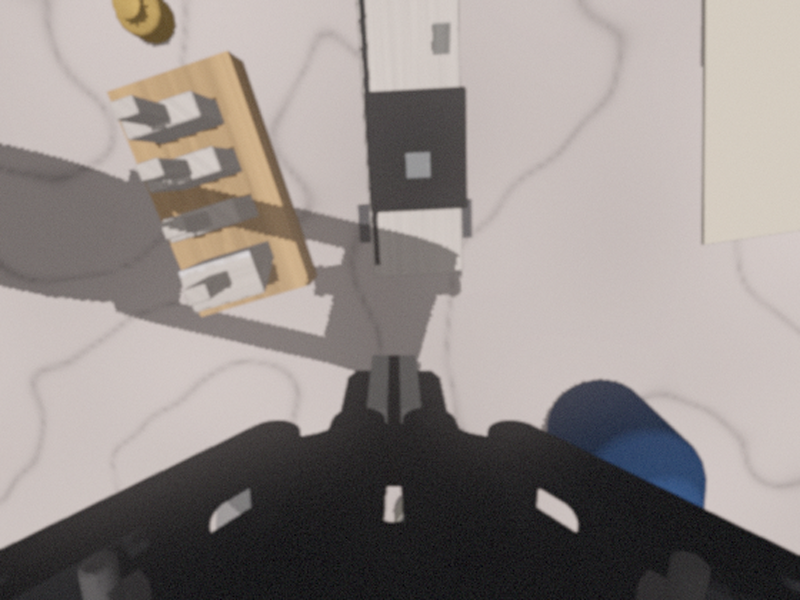

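```bash
python3 - <<'E'
from h import *
c=imaging.read_camera("wrist")
for l,u,v,z in [("cf L",366,92,.091),("cf R",466,88,.091),("cb L",372,210,.091),("cb R",467,206,.091),("rail L far",361,0,.025),("railR far",460,0,.025),("rail R near",459,272,.025),("rail L",378,262,.025),("rack LB",107,93,.035),("RB",229,52,.035),("RF",303,287,.035),("LF",201,316,.035),("s",122,106,.115),("s",148,168,.115),("s",172,226,.115),("w",198,294,.12),("latch",441,38,.033)]:
    print(l,np.round(onz(c,u*.7,v*.7,z)[:2],4))
E
```

```text
cf L [ 0.5893 -0.0174]
cf R [ 0.6471 -0.0243]
cb L [ 0.5815 -0.0849]
cb R [ 0.6399 -0.0915]
rail L far [0.5932 0.0504]
railR far [0.6595 0.0399]
rail R near [ 0.6364 -0.1469]
rail L [ 0.5754 -0.1295]
rack LB [0.4095 0.0183]
RB [0.4995 0.0304]
RF [ 0.5162 -0.1381]
LF [ 0.433  -0.1488]
s [ 0.4581 -0.0074]
s [ 0.4629 -0.0411]
s [ 0.4675 -0.0745]
w [ 0.4743 -0.1152]
latch [0.6429 0.017 ]
```

The view shows the carriage top at px (366–467, 90–208), the rack at left with wedge nearest the camera, and the latch at (441,38). The rail yaw is −6.5° and the rear face is at y≈−0.088. Next I align, lower and push.

drive_tool(series=[0.004,0.009,0.02,-2.4,1,0.002,0.008,0.035,0,1,0,0,0.038,0,1,0,0,0.038,0,1,0,0,0.038,0,1,0,0,0.028,0,1,0,0,0,0,1])

```text
time: 3.05
position: [0.6036, -0.1374, 0.0529]
orientation: [[0.135, 0.991, 0.005], [0.991, -0.135, 0.003], [0.004, 0.005, -1.0]]
wrist_force: [-0.9, 0.9, -0.4]
opening: 0.004
```

drive_tool(series=[0.018,0.001,0,-1.3,1,0.016,0,0,0,1,0.016,0,0,0,1,0.018,0,0,0,1,0.018,0,0,0,1,0.018,0,0,0,1,0.018,0,0,0,1])

```text
time: 3.63
position: [0.6168, -0.0331, 0.0599]
orientation: [[0.137, 0.99, 0.003], [0.99, -0.137, -0.008], [-0.007, 0.004, -1.0]]
wrist_force: [-0.6, -4.0, -3.4]
opening: -0.003
```

drive_tool(series=[0.012,0,0,0,1,0.012,0,0,0,1])

```text
time: 3.8
position: [0.6203, -0.0117, 0.0627]
orientation: [[0.141, 0.99, 0.004], [0.99, -0.141, -0.011], [-0.01, 0.006, -1.0]]
wrist_force: [-0.5, -3.7, -2.8]
opening: -0.005
```

drive_tool(series=[0.012,0,0.002,-1,1,0.012,0,0.002,0,1,0.009,0,0.002,0,1,0.006,0,0.002,0,1,0.005,0,0.001,0,1])

```text
time: 4.22
position: [0.6257, 0.0168, 0.0609]
orientation: [[0.12, 0.993, 0.004], [0.992, -0.12, -0.04], [-0.039, 0.009, -0.999]]
wrist_force: [-7.4, -19.7, 3.2]
opening: 0.002
```

drive_tool(series=[0.005,0,0.001,0,1,0.005,0,0.001,0,1])

```text
time: 4.38
position: [0.6257, 0.0164, 0.061]
orientation: [[0.12, 0.993, 0.001], [0.991, -0.12, -0.057], [-0.056, 0.007, -0.998]]
wrist_force: [-8.4, -21.2, 8.8]
opening: -0.001
```

drive_tool(series=[0,0,0,0,1,0,0,0,0,1,-0.02,0,0,0,1,-0.01,0,-0.03,0,1,0,0,-0.04,0,1,0,0,-0.04,0,-0.5,0,0,-0.04,0,-0.5,0,0.005,-0.04,0,-0.5,0,0,0,0,-0.5])

```text
time: 5.13
position: [0.6272, 0.0036, 0.2566]
orientation: [[0.12, 0.993, -0.003], [0.992, -0.12, -0.045], [-0.045, 0.002, -0.999]]
wrist_force: [0.1, -0.3, 1.6]
opening: 0.564
```

```bash
python3 - <<'E'
from h import *
st(); c=imaging.read_camera("wrist"); print(np.round(c["extrinsics"],3),c["fx"])
cv2.imwrite("pics/w2.png",cv2.resize(c["image"][:,:,::-1],(800,600),interpolation=cv2.INTER_CUBIC))
E
```

```text
t 5.13 p [0.6272 0.0036 0.2566] yaw 83.11 F [ 0.1 -0.3  1.6] op 0.564
[[ 0.993  0.114  0.036  0.637]
 [-0.119  0.944  0.307  0.077]
 [ 0.001 -0.309  0.951  0.397]
 [ 0.     0.     0.     1.   ]] 339.11924540128143
```

View pics/w2.png

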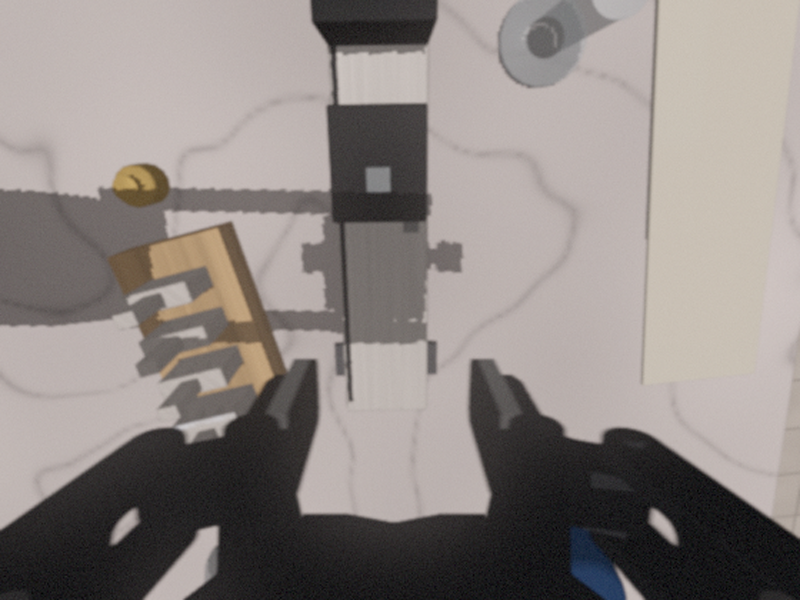

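```bash
python3 - <<'E'
from h import *
c=imaging.read_camera("wrist")
P={}
for l,u,v,z in [("cf L",328,106,.091),("cf R",427,104,.091),("cb L",333,221,.091),("cb R",427,220,.091),("ef L",313,20,.095),("ef R",438,18,.095),("ebL",333,46,.025),("ebR",428,43,.025),("latch",411,227,.033),("rackLB",109,257,.035),("rackRB",232,222,.035),("rackR",286,375,.035),("s3",124,320,.115),("s2",150,366,.115)]:
    P[l]=onz(c,u*.7,v*.7,z); print(l,np.round(P[l][:2],4))
u=np.array([.113,.9936,0])
m=lambda a,b:(P[a]+P[b])/2
print("gap top",(m("ef L","ef R")-m("cf L","cf R"))@u,"bed",(m("ebL","ebR")-m("cf L","cf R"))@u)
E
python3 - <<'E'
import cv2
im=cv2.imread("pics/w2.png"); 
cv2.imwrite("pics/w2c.png",cv2.resize(im[0:240,300:460],(800,600*2*1//1)) [:600])
E
```

```text
cf L [0.5993 0.1007]
cf R [0.6565 0.0949]
cb L [0.5916 0.0343]
cb R [0.6499 0.028 ]
ef L [0.5987 0.1446]
ef R [0.6664 0.1373]
ebL [0.6008 0.1432]
ebR [0.6655 0.1372]
latch [0.6402 0.0148]
rackLB [0.4104 0.0196]
rackRB [0.509  0.0345]
rackR [ 0.5253 -0.0939]
s3 [ 0.4581 -0.0071]
s2 [ 0.4655 -0.0393]
gap top 0.043384742415967716 bed 0.04272736834082439
```

Latch tooth visible at (411,227) right behind the block, gap front edge v≈105 / end face v≈19: gap ≈ 43 mm → two spacers, ~11 mm left for the wedge. Now over the rack.

drive_tool(series=[-0.025,-0.028,0,-2.7,0,-0.025,-0.028,0,-2.7,0,-0.025,-0.028,0,-2.7,0,-0.025,-0.028,0,-2.7,0,-0.025,-0.028,0,-2.6,0,0,0,0,0,0,0,0,0,0,0])

```text
time: 5.82
position: [0.4727, -0.1131, 0.2408]
orientation: [[-0.133, 0.991, -0.032], [0.991, 0.132, -0.029], [-0.025, -0.036, -0.999]]
wrist_force: [-0.5, 0.6, 0.2]
opening: 0.5
```

```bash
python3 - <<'E'
from h import *
s=st(); print(np.round(s["orientation"],3).tolist()); c=imaging.read_camera("wrist"); print(np.round(c["extrinsics"],3))
cv2.imwrite("pics/w3.png",cv2.resize(c["image"][:,:,::-1],(800,600),interpolation=cv2.INTER_CUBIC))
E
```

```text
t 5.82 p [ 0.4727 -0.1131  0.2408] yaw 97.62 F [-0.5  0.6  0.2] op 0.5
[[-0.133, 0.991, -0.032], [0.991, 0.132, -0.029], [-0.025, -0.036, -0.999]]
[[ 0.991 -0.137 -0.003  0.469]
 [ 0.132  0.947  0.292 -0.042]
 [-0.037 -0.29   0.956  0.382]
 [ 0.     0.     0.     1.   ]]
```

View pics/w3.png

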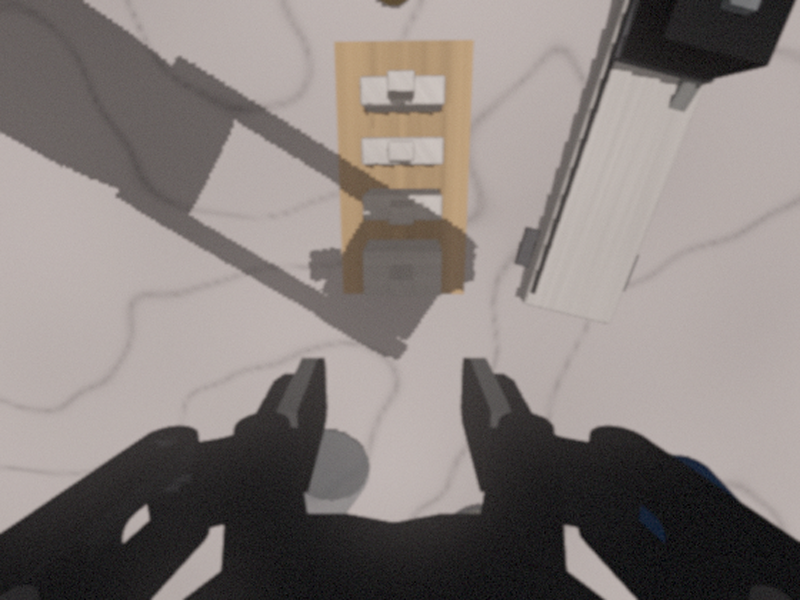

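The three spacers stand at px (401,82), (401,150), (402,208) and the wedge at (402,270), all stub-on-top, rack square to the tool.

```bash
python3 - <<'E'
from h import *
s=robot.get_state(); c=imaging.read_camera("wrist"); R=np.array(s["orientation"]); p=np.array(s["position"])
P={}
for l,u,v,z in [("LB",335,41,.035),("RB",473,41,.035),("LF",343,293,.035),("RF",464,292,.035),("s3",401,81,.115),("s2",401,148,.115),("s3plL",361,76,.075),("s3plR",445,76,.075),("s2plL",362,139,.075),("s2plR",443,138,.075)]:
    P[l]=onz(c,u*.7,v*.7,z); print(l,np.round(P[l][:2],4))
ctr=(P["LB"]+P["RB"]+P["LF"]+P["RF"])/4; print(ctr, np.degrees(np.arctan2(*(P["RB"]-P["LB"])[1::-1])),np.degrees(np.arctan2(*(P["RF"]-P["LF"])[1::-1])), np.degrees(np.arctan2(-(P["LB"]-P["LF"])[0],(P["LB"]-P["LF"])[1])))
a=np.radians(7); ya=np.array([-np.sin(a),np.cos(a),0])
for k in (.051,.017,-.017,-.051):
  q=ctr+k*ya; q[2]=.115; print(k,np.round(q,4), proj(c,q)/.7)
E
```

```text
LB [0.4097 0.0189]
RB [0.498 0.03 ]
LF [ 0.4324 -0.1497]
RF [ 0.5216 -0.1359]
s3 [ 0.4586 -0.0091]
s2 [ 0.4631 -0.0412]
s3plL [ 0.4335 -0.0045]
s3plR [0.4819 0.0017]
s2plL [ 0.4381 -0.0391]
s2plR [ 0.4863 -0.0321]
[ 0.46541115 -0.05916062  0.035     ] 7.219311488964874 8.778132930837657 7.667677815698167
0.051 [ 0.4592 -0.0085  0.115 ] [[402.26672598  79.99027246]]
0.017 [ 0.4633 -0.0423  0.115 ] [[401.19129796 150.14997436]]
-0.017 [ 0.4675 -0.076   0.115 ] [[400.19598281 215.08320384]]
-0.051 [ 0.4716 -0.1098  0.115 ] [[399.27215009 275.35300015]]
```

drive_tool(series=[0.022,0.001,0.01,0,0,0.022,0.001,0.01,0,0,0.022,0.001,0.01,0,0,0.022,0.001,0.01,0,0,0.021,0.001,0.01,0,0,0,0,0.02,0,0,0,0,0.02,0,0,0,0,0.01,0,0,0,0,0,0,0])

```text
time: 6.67
position: [0.4669, 0.0095, 0.129]
orientation: [[-0.143, 0.989, -0.032], [0.989, 0.143, -0.025], [-0.02, -0.035, -0.999]]
wrist_force: [0.1, -0.4, -0.4]
opening: 0.495
```

```bash
cat >> h.py <<'E'
def to(x,y,z,yaw):
    s=st(); R=np.array(s["orientation"]); d=R.T@(np.array([x,y,z])-s["position"])
    print("z-axis",np.round(R[:,2],3),"tool shift",np.round(d,4),"turn",round((np.degrees(np.arctan2(R[1,0],R[0,0]))-yaw),1))
E
python3 -c "
from h import *
to(.459,-.0088,.080,97.5)"
```

```text
t 6.67 p [0.4669 0.0095 0.129 ] yaw 98.24 F [ 0.1 -0.4 -0.4] op 0.495
z-axis [-0.032 -0.025 -0.999] tool shift [-0.016  -0.0087  0.0496] turn 0.7
```

drive_tool(series=[-0.008,-0.0045,0,0.7,0,-0.006,-0.003,0,0,0,-0.002,-0.001,0,0,0,0,0,0,0,0,0,0,0,0,0])

```text
time: 7.08
position: [0.4623, -0.0073, 0.1302]
orientation: [[-0.133, 0.991, -0.031], [0.991, 0.132, -0.024], [-0.02, -0.034, -0.999]]
wrist_force: [-0.1, -0.4, -0.6]
opening: 0.503
```

```bash
python3 -c "
from h import *
to(.459,-.0088,.080,97.5)"
```

```text
t 7.08 p [ 0.4623 -0.0073  0.1302] yaw 97.63 F [-0.1 -0.4 -0.6] op 0.503
z-axis [-0.031 -0.024 -0.999] tool shift [-0.     -0.0017  0.0503] turn 0.1
```

drive_tool(series=[0,-0.001,0.015,0,0,0,-0.001,0.015,0,0,0,0,0.012,0,0,0,0,0.006,0,0,0,0,0,0,0], squeeze=30)

```text
time: 7.5
position: [0.4628, -0.011, 0.085]
orientation: [[-0.129, 0.991, -0.02], [0.991, 0.128, -0.026], [-0.024, -0.024, -0.999]]
wrist_force: [0.3, -1.2, -0.4]
opening: 0.5
```

drive_tool(series=[0,0,0,0,1,0,0,0,0,1,0,0,0,0,1,0,0,0,0,1,0,0,0,0,1,0,0,0,0,1])

```text
time: 8.0
position: [0.4619, -0.0113, 0.0865]
orientation: [[-0.129, 0.991, -0.022], [0.991, 0.128, -0.027], [-0.024, -0.025, -0.999]]
wrist_force: [-1.3, 0.7, -1.7]
opening: 0.155
```

drive_tool(series=[0,0,-0.01,0,1,0,0,-0.012,0,1,0,0,-0.015,0,1,0,0,-0.02,0,1,0,0,-0.025,0,1,0,0,-0.03,0,1,0,0,-0.02,0,1,0,0,0,0,1])

```text
time: 8.67
position: [0.4669, -0.0074, 0.2247]
orientation: [[-0.129, 0.992, -0.017], [0.991, 0.128, -0.026], [-0.024, -0.02, -1.0]]
wrist_force: [0.3, 0.6, -0.8]
opening: 0.155
```

```bash
python3 -c "
from h import *
u=np.array([.113,.9936]); ef=np.array([.6325,.1409])
t=ef-.010*u; print(t)
to(t[0],t[1],.215,83.5)"
```

```text
[0.63137  0.130964]
t 8.67 p [ 0.4669 -0.0074  0.2247] yaw 97.39 F [ 0.3  0.6 -0.8] op 0.155
z-axis [-0.017 -0.026 -1.   ] tool shift [0.1162 0.181  0.0033] turn 13.9
```

drive_tool(series=[0.01,0.013,0,1.3,1,0.019,0.025,0,2.1,1,0.019,0.025,0,2.1,1,0.019,0.025,0,2.1,1,0.019,0.025,0,2.1,1,0.016,0.022,0,2.1,1,0.01,0.012,0,2,1,0,0,0,0,1,0,0,0,0,1])

```text
time: 9.42
position: [0.6168, 0.1145, 0.2121]
orientation: [[0.124, 0.992, -0.014], [0.992, -0.125, -0.027], [-0.028, -0.01, -1.0]]
wrist_force: [-0.2, 0.8, -1.6]
opening: 0.154
```

```bash
python3 -c "
from h import *
to(.6305,.123,.180,83.5)
c=imaging.read_camera('wrist'); print(np.round(c['extrinsics'],3))
cv2.imwrite('pics/w4.png',cv2.resize(c['image'][:,:,::-1],(800,600),interpolation=cv2.INTER_CUBIC))"
```

```text
t 9.42 p [0.6168 0.1145 0.2121] yaw 82.85 F [-0.2  0.8 -1.6] op 0.154
z-axis [-0.014 -0.027 -1.   ] tool shift [0.0111 0.0129 0.0316] turn -0.7
[[ 0.992  0.115  0.048  0.628]
 [-0.124  0.949  0.29   0.185]
 [-0.012 -0.294  0.956  0.353]
 [ 0.     0.     0.     1.   ]]
```

View pics/w4.png

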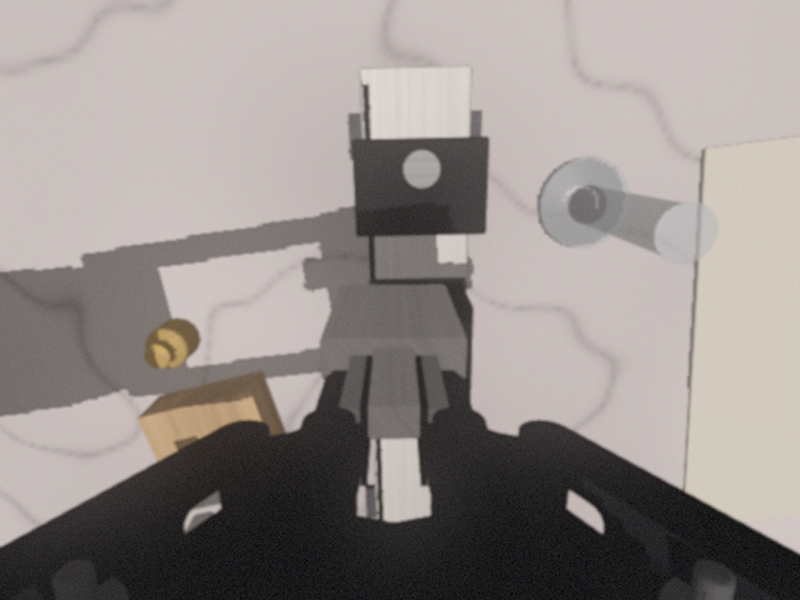

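The spacer is held upright: bottom front edge ≈(337–451,286), top edge ≈(321–467,349); the end-block face edge is ≈(357–486,234).

```bash
python3 -c "
from h import *
c=imaging.read_camera('wrist')
for l,a,b,z in [('bot',(337,285),(451,287),.1306),('top',(321,350),(467,348),.2006),('end',(357,236),(486,233),.095)]:
    A=onz(c,a[0]*.7,a[1]*.7,z);B=onz(c,b[0]*.7,b[1]*.7,z); m=(A+B)/2; print(l,np.round(m,4),'w',np.linalg.norm(A-B).round(4),'yaw',np.degrees(np.arctan2(B[1]-A[1],B[0]-A[0])).round(1),'along',m[:2]@[.113,.9936],'across',m[:2]@[.9936,-.113])
print(np.array(robot.get_state()['position'])[:2]@np.array([[.113,.9936],[.9936,-.113]]).T)
"
```

```text
bot [0.6176 0.1234 0.1306] w 0.0543 yaw -8.0 along 0.19241888045990313 across 0.5996510058407839
top [0.6179 0.1208 0.2006] w 0.0497 yaw -6.0 along 0.1898260244670955 across 0.6003466817078517
end [0.634  0.1402 0.095 ] w 0.069 yaw -5.7 along 0.21091976257164852 across 0.6141263123230726
[0.18267612 0.59912458]
```

drive_tool(series=[0.007,0.008,0,-0.6,1,0.005,0.006,0.005,0,1,0.002,0.001,0.01,0,1,0,0,0.008,0,1,0,0,0,0,1,0,0,0,0,1])

```text
time: 10.02
position: [0.6317, 0.1237, 0.1869]
orientation: [[0.115, 0.993, -0.014], [0.993, -0.116, -0.027], [-0.029, -0.011, -1.0]]
wrist_force: [-0.6, -0.5, -1.0]
opening: 0.159
```

```bash
cat >> h.py <<'E'
U=np.array([.113,.9936]); V=np.array([.9936,-.113])
def rail(al,ac,z,yaw=83.5):
    p=al*U+ac*V; s=np.array(robot.get_state()["position"]); print("along",(s[:2]@U).round(4),"across",(s[:2]@V).round(4)); to(p[0],p[1],z,yaw)
E
python3 -c "
from h import *
rail(.1955,.6141,.110)"
```

```text
along 0.1943 across 0.6136
t 10.02 p [0.6317 0.1237 0.1869] yaw 83.38 F [-0.6 -0.5 -1. ] op 0.159
z-axis [-0.014 -0.027 -1.   ] tool shift [0.0035 0.0013 0.0768] turn -0.1
```

Well placed; lowering to ~3 mm above the bed.

drive_tool(series=[0.001,0.0005,0.015,0,1,0.001,0.0005,0.015,0,1,0.001,0,0.015,0,1,0.0005,0,0.014,0,1,0,0,0.01,0,1,0,0,0,0,1])

```text
time: 10.52
position: [0.6322, 0.1241, 0.1168]
orientation: [[0.116, 0.993, -0.012], [0.993, -0.116, -0.028], [-0.029, -0.008, -1.0]]
wrist_force: [-0.9, -0.8, -1.4]
opening: 0.159
```

```bash
python3 -c "
from h import *
rail(.1955,.6141,.110)"
```

```text
along 0.1947 across 0.6141
t 10.52 p [0.6322 0.1241 0.1168] yaw 83.33 F [-0.9 -0.8 -1.4] op 0.159
z-axis [-0.012 -0.028 -1.   ] tool shift [0.001  0.0001 0.0068] turn -0.2
```

drive_tool(series=[0.002,0,0.004,0,1,0.002,0,0.003,0,1,0.002,0,0,0,1,0.001,0,0,0,1,0,0,0,0,1])

```text
time: 10.93
position: [0.6333, 0.1286, 0.1104]
orientation: [[0.116, 0.993, -0.011], [0.993, -0.116, -0.032], [-0.034, -0.008, -0.999]]
wrist_force: [-0.4, -0.5, -2.0]
opening: 0.156
```

drive_tool(series=[0.001,0,0,0,1,0.001,0,0,0,1,0,0,0,0,1])

```text
time: 11.18
position: [0.6334, 0.1287, 0.1108]
orientation: [[0.116, 0.993, -0.012], [0.993, -0.116, -0.036], [-0.037, -0.008, -0.999]]
wrist_force: [0.4, -1.8, -2.1]
opening: 0.157
```

drive_tool(series=[0,0,0.003,0,1,0,0,0.003,0,1,0,0,0.002,0,1,0,0,0,0,1])

```text
time: 11.52
position: [0.6347, 0.1286, 0.1055]
orientation: [[0.116, 0.993, -0.007], [0.993, -0.116, -0.036], [-0.037, -0.003, -0.999]]
wrist_force: [-0.4, -2.9, -3.0]
opening: 0.156
```

drive_tool(series=[0,0,0.002,0,1,0,0,0.002,0,1,0,0,0,0,1])

```text
time: 11.77
position: [0.6349, 0.1286, 0.1059]
orientation: [[0.116, 0.993, -0.005], [0.993, -0.116, -0.036], [-0.036, -0.0, -0.999]]
wrist_force: [-0.2, -3.2, -2.4]
opening: 0.159
```

drive_tool(series=[0,0,0,0,0.4,0,0,0,0,0.2,0,0,0,0,0.2,0,0,0,0,0.2,0,0,-0.01,0,0,0,0,-0.02,0,0,0,0,-0.03,0,0,0,0,-0.04,0,0,0,0,-0.04,0,0,0,0,0,0,0])

```text
time: 12.6
position: [0.6348, 0.1368, 0.2505]
orientation: [[0.115, 0.993, -0.009], [0.993, -0.116, -0.031], [-0.031, -0.005, -0.999]]
wrist_force: [0.3, -0.1, 1.5]
opening: 0.496
```

```bash
python3 -c "
from h import *
to(.456,-.062,.22,97.5)
c=imaging.read_camera('scene')
a=cv2.resize(c['image'][170:270,190:390,::-1],(800,400),interpolation=cv2.INTER_CUBIC)
cv2.imwrite('pics/s5.png',a)"
```

```text
t 12.6 p [0.6348 0.1368 0.2505] yaw 83.37 F [ 0.3 -0.1  1.5] op 0.496
z-axis [-0.009 -0.031 -0.999] tool shift [-0.2171 -0.1545  0.0381] turn -14.1
```

View pics/s5.png

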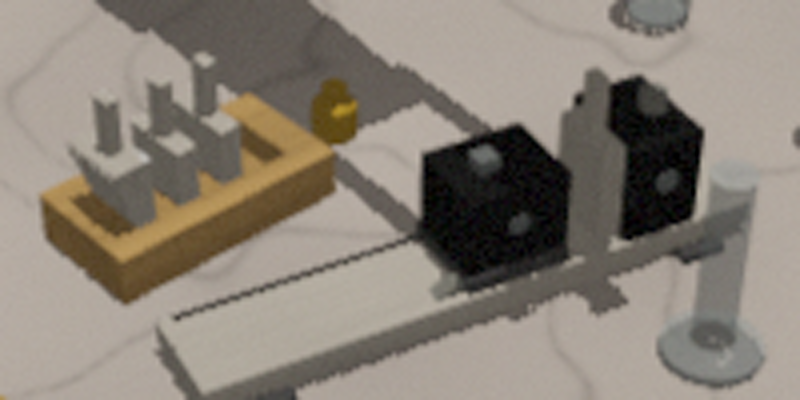

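The spacer stands upright at the end block face (≈595,190) and the latch is visible behind the carriage (≈445,285). Now the second spacer, next slot.

drive_tool(series=[-0.012,-0.011,0,-1,0,-0.022,-0.021,0,-2,0,-0.022,-0.021,0,-2,0,-0.023,-0.022,0.005,-2,0,-0.023,-0.022,0.01,-2,0,-0.022,-0.021,0.01,-2,0,-0.022,-0.021,0.01,-2,0,-0.012,-0.011,0.005,-1.1,0,0,0,0,0,0,0,0,0,0,0])

```text
time: 13.48
position: [0.4742, -0.0234, 0.2085]
orientation: [[-0.145, 0.989, -0.013], [0.989, 0.145, -0.027], [-0.025, -0.017, -1.0]]
wrist_force: [1.1, 0.5, -0.8]
opening: 0.499
```

```bash
python3 -c "
from h import *
to(.4645,-.043,.135,97.5)"
```

```text
t 13.48 p [ 0.4742 -0.0234  0.2085] yaw 98.37 F [ 1.1  0.5 -0.8] op 0.499
z-axis [-0.013 -0.027 -1.   ] tool shift [-0.0162 -0.0112  0.0741] turn 0.9
```

drive_tool(series=[-0.006,-0.004,0.01,0.9,0,-0.005,-0.004,0.015,0,0,-0.004,-0.002,0.02,0,0,-0.001,-0.001,0.015,0,0,0,0,0.005,0,0,0,0,0,0,0])

```text
time: 13.98
position: [0.4701, -0.0395, 0.1438]
orientation: [[-0.128, 0.992, -0.006], [0.991, 0.128, -0.026], [-0.025, -0.009, -1.0]]
wrist_force: [-0.2, 0.0, -0.2]
opening: 0.502
```

```bash
python3 -c "
from h import *
to(.4645,-.043,.084,97.5)"
```

```text
t 13.98 p [ 0.4701 -0.0395  0.1438] yaw 97.36 F [-0.2  0.  -0.2] op 0.502
z-axis [-0.006 -0.026 -1.   ] tool shift [-0.0012 -0.0055  0.0599] turn -0.1
```

drive_tool(series=[0,-0.004,0,0,0,0,-0.002,0.006,0,0,0,-0.001,0.015,0,0,0,0,0.015,0,0,0,0,0.012,0,0,0,0,0.006,0,0,0,0,0,0,0])

```text
time: 14.57
position: [0.4676, -0.0404, 0.0922]
orientation: [[-0.131, 0.991, 0.005], [0.991, 0.131, -0.028], [-0.028, 0.001, -1.0]]
wrist_force: [0.6, 0.3, 0.1]
opening: 0.501
```

```bash
python3 -c "
from h import *
to(.4645,-.043,.084,97.5)"
```

```text
t 14.57 p [ 0.4676 -0.0404  0.0922] yaw 97.51 F [0.6 0.3 0.1] op 0.501
z-axis [ 0.005 -0.028 -1.   ] tool shift [-0.0019 -0.0035  0.0083] turn 0.0
```

drive_tool(series=[-0.001,-0.003,0.004,0,0,-0.001,-0.002,0.005,0,0,0,0,0.002,0,0,0,0,0,0,1,0,0,0,0,1,0,0,0,0,1,0,0,0,0,1,0,0,0,0,1,0,0,0,0,1])

```text
time: 15.32
position: [0.4641, -0.044, 0.083]
orientation: [[-0.131, 0.991, 0.009], [0.991, 0.131, -0.029], [-0.03, 0.005, -1.0]]
wrist_force: [-0.1, 0.5, -1.3]
opening: 0.156
```

drive_tool(series=[0,0,-0.01,0,1,0,0,-0.012,0,1,0,0,-0.015,0,1,0,0,-0.02,0,1,0,0,-0.03,0,1,0,0,-0.035,0,1,0,0,-0.02,0,1,0,0,0,0,1])

```text
time: 15.98
position: [0.4614, -0.0394, 0.2288]
orientation: [[-0.131, 0.991, 0.003], [0.991, 0.131, -0.028], [-0.028, -0.001, -1.0]]
wrist_force: [1.2, -0.7, -1.7]
opening: 0.157
```

```bash
python3 -c "
from h import *
rail(.179,.6141,.225)"
```

```text
along 0.013 across 0.4629
t 15.98 p [ 0.4614 -0.0394  0.2288] yaw 97.53 F [ 1.2 -0.7 -1.7] op 0.157
z-axis [ 0.003 -0.028 -1.   ] tool shift [1.245e-01 1.869e-01 1.000e-04] turn 14.0
```

drive_tool(series=[0.01,0.013,0,1.3,1,0.022,0.027,0,2.1,1,0.022,0.027,0,2.1,1,0.022,0.027,0,2.1,1,0.022,0.027,0,2.1,1,0.018,0.024,0,2.1,1,0.012,0.014,0,2,1,0,0,0,0,1,0,0,0,0,1])

```text
time: 16.73
position: [0.6198, 0.0993, 0.2143]
orientation: [[0.123, 0.992, -0.004], [0.992, -0.123, -0.03], [-0.03, -0.0, -1.0]]
wrist_force: [-0.0, -0.7, -1.0]
opening: 0.158
```

```bash
python3 -c "
from h import *
rail(.179,.6141,.225)
c=imaging.read_camera('wrist')
cv2.imwrite('pics/w6.png',cv2.resize(c['image'][:,:,::-1],(800,600),interpolation=cv2.INTER_CUBIC))"
```

```text
along 0.1687 across 0.6046
t 16.73 p [0.6198 0.0993 0.2143] yaw 82.93 F [-0.  -0.7 -1. ] op 0.158
z-axis [-0.004 -0.03  -1.   ] tool shift [ 0.0101  0.0094 -0.011 ] turn -0.6
```

View pics/w6.png

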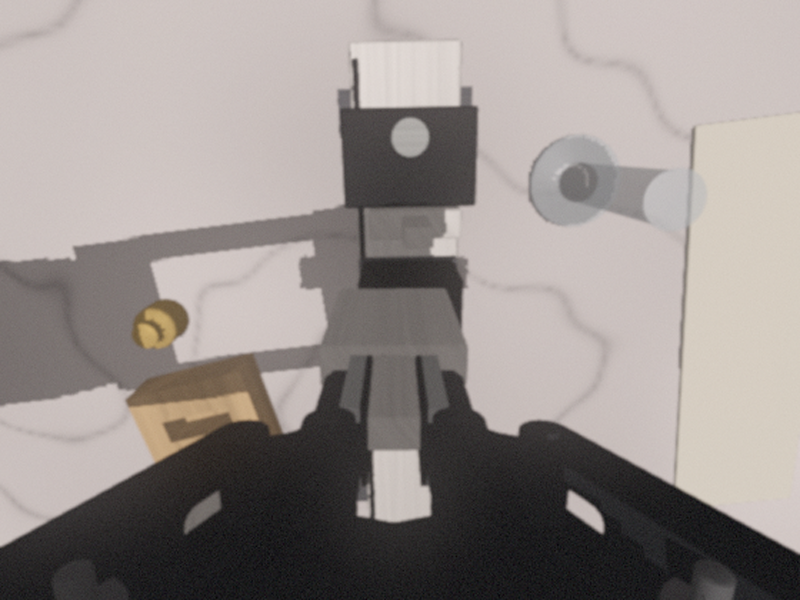

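View: held spacer bottom front edge ≈(336–452,290), carriage front edge ≈(360–462,258), end face ≈(343–476,206), first spacer in shadow beside the end block.

```bash
python3 -c "
from h import *
c=imaging.read_camera('wrist')
for l,a,b,z in [('bot',(336,289),(452,290),.1363),('top',(320,353),(467,350),.2063),('end',(343,207),(476,205),.095),('cf',(360,259),(463,258),.091)]:
    A=onz(c,a[0]*.7,a[1]*.7,z);B=onz(c,b[0]*.7,b[1]*.7,z); m=(A+B)/2; print(l,'w',np.linalg.norm(A-B).round(4),'yaw',np.degrees(np.arctan2(B[1]-A[1],B[0]-A[0])).round(1),'along',m[:2]@U,'across',m[:2]@V)
# sharpened crop of gap
im=c['image'][135:200,230:340,::-1]; im=cv2.resize(im,(770,455),interpolation=cv2.INTER_CUBIC); cv2.imwrite('pics/w6c.png',cv2.convertScaleAbs(im,alpha=1.6))
"
```

```text
bot w 0.0545 yaw -7.5 along 0.17688501150347097 across 0.6051058983782797
top w 0.0489 yaw -5.7 along 0.17572730599212436 across 0.6049713086659851
end w 0.0706 yaw -6.2 along 0.210949374841629 across 0.6135783107580546
cf w 0.0573 yaw -6.5 along 0.18160523260206568 across 0.6148209390951866
```

View pics/w6c.png

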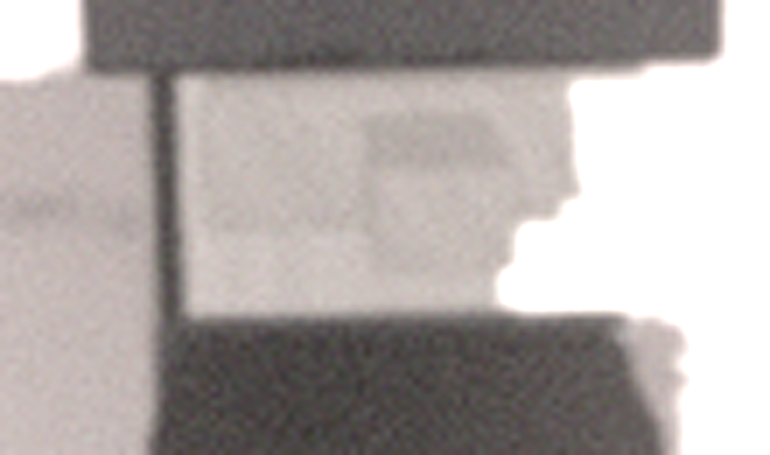

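```bash
python3 -c "
from h import *
c=imaging.read_camera('wrist')
for l,u,v,z in [('cf bottom',290,180.3,.026),('cf b2',290,180.3,.036),('s1 back',270,168.4,.095),('end',285,144.3,.095),('s1 stub back',292,135+270/7,.135),('stub front',292,135+165/7,.135),('stub frontbase',292,135+115/7,.095)]:
    m=onz(c,u,v,z); print(l,m[:2]@U,m[:2]@V)
"
```

```text
cf bottom 0.16694188952082858 0.6187379146172128
cf b2 0.16915033731778456 0.6183405811308186
s1 back 0.1917646884230672 0.6004525938548503
end 0.21014434503111815 0.6121348615278147
s1 stub back 0.1955331892586013 0.6157168910065096
stub front 0.20544643435091625 0.6156777622766998
stub frontbase 0.2046980265365988 0.6174758550292799
```

Geometry consistent: free slot along 0.168–0.1925 for the 16 mm spacer; aim its centre at 0.180.

drive_tool(series=[0.006,0.005,0,-0.6,1,0.005,0.004,0.005,0,1,0.002,0.001,0.01,0,1,0.001,0,0.01,0,1,0,0,0,0,1,0,0,0,0,1])

```text
time: 17.38
position: [0.6298, 0.1085, 0.1886]
orientation: [[0.116, 0.993, -0.002], [0.993, -0.116, -0.03], [-0.03, 0.001, -1.0]]
wrist_force: [0.1, 0.1, -1.6]
opening: 0.156
```

```bash
python3 -c "
from h import *
rail(.1805,.6145,.107)"
```

```text
along 0.1789 across 0.6135
t 17.38 p [0.6298 0.1085 0.1886] yaw 83.35 F [ 0.1  0.1 -1.6] op 0.156
z-axis [-0.002 -0.03  -1.   ] tool shift [0.004  0.0009 0.0815] turn -0.1
```

drive_tool(series=[0.002,0.001,0.006,0,1,0.001,0,0.01,0,1,0.0005,0,0.012,0,1,0.0005,0,0.012,0,1,0,0,0,0,1])

```text
time: 17.8
position: [0.6311, 0.1112, 0.1452]
orientation: [[0.116, 0.993, -0.002], [0.993, -0.116, -0.03], [-0.03, 0.002, -1.0]]
wrist_force: [-0.2, -0.2, -2.6]
opening: 0.156
```

```bash
python3 -c "
from h import *
rail(.1805,.6145,.107)"
```

```text
along 0.1818 across 0.6145
t 17.8 p [0.6311 0.1112 0.1452] yaw 83.33 F [-0.2 -0.2 -2.6] op 0.156
z-axis [-0.002 -0.03  -1.   ] tool shift [-0.0001 -0.      0.0382] turn -0.2
```

drive_tool(series=[0,0,0.01,0,1,0,0,0.012,0,1,0,0,0.01,0,1,0,0,0.004,0,1,0,0,0,0,1])

```text
time: 18.22
position: [0.6312, 0.1101, 0.1062]
orientation: [[0.116, 0.993, -0.001], [0.993, -0.116, -0.03], [-0.03, 0.002, -1.0]]
wrist_force: [0.1, 0.1, -1.2]
opening: 0.157
```

drive_tool(series=[0.003,0,0.001,0,1,0.003,0,0.001,0,1,0.002,0,0,0,1,0.002,0,0,0,1])

```text
time: 18.55
position: [0.6321, 0.1145, 0.1045]
orientation: [[0.115, 0.993, -0.003], [0.992, -0.115, -0.041], [-0.041, 0.001, -0.999]]
wrist_force: [-1.0, -6.7, -3.3]
opening: 0.153
```

drive_tool(series=[0.002,0,0,0,1,0.002,0,0,0,1])

```text
time: 18.72
position: [0.6321, 0.1146, 0.1046]
orientation: [[0.115, 0.993, -0.005], [0.992, -0.115, -0.048], [-0.048, 0.0, -0.999]]
wrist_force: [-1.5, -7.9, -2.4]
opening: 0.159
```

drive_tool(series=[0,0,0.002,0,1,0,0,0.002,0,1,0,0,0,0,0.4,0,0,0,0,0.2,0,0,0,0,0.2,0,0,-0.01,0,0.2,0,0,-0.02,0,0,0,0,-0.03,0,0,0,0,-0.03,0,0,0,0,0,0,0])

```text
time: 19.55
position: [0.6337, 0.1209, 0.1991]
orientation: [[0.114, 0.993, -0.001], [0.992, -0.114, -0.047], [-0.046, 0.005, -0.999]]
wrist_force: [0.4, -0.1, 0.3]
opening: 0.498
```

```bash
python3 -c "
from h import *
to(.4718,-.122,.22,97.5)
c=imaging.read_camera('wrist')
cv2.imwrite('pics/w7.png',cv2.convertScaleAbs(cv2.resize(c['image'][100:310,140:420,::-1],(800,600),interpolation=cv2.INTER_CUBIC),alpha=1.4))"
```

```text
t 19.55 p [0.6337 0.1209 0.1991] yaw 83.43 F [ 0.4 -0.1  0.3] op 0.498
z-axis [-0.001 -0.047 -0.999] tool shift [-0.2605 -0.133  -0.0095] turn -14.1
```

View pics/w7.png

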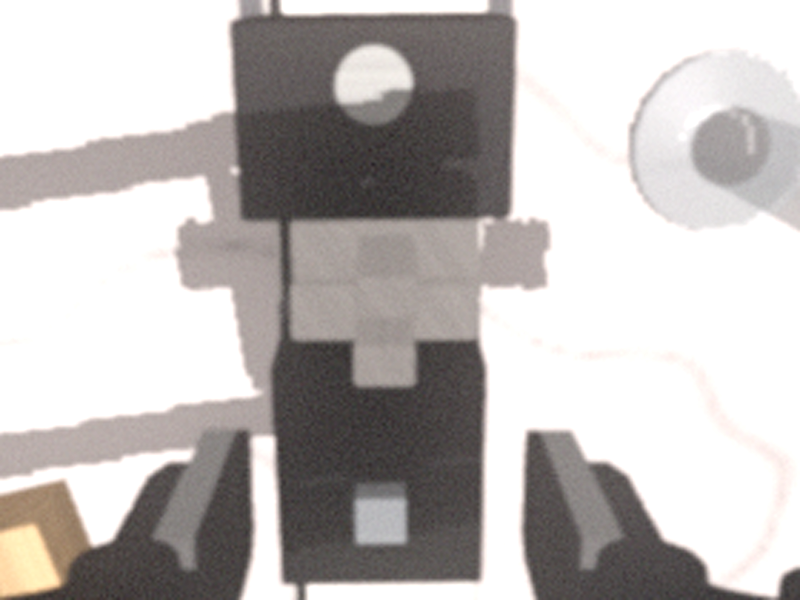

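Both spacers stand packed against the end block (plates 217–281 and 281–341 in the crop); carriage front is dark beyond. Measuring what's left and heading for the wedge.

```bash
python3 -c "
from h import *
c=imaging.read_camera('wrist')
f=lambda u,v:(140+u*.35,100+v*.35)
for l,u,v,z in [('end',320,218,.095),('s1/s2',320,281,.095),('s2 back',320,341,.095),('stub2 back',385,387,.135),('stub L',353,380,.135),('stub R',416,380,.135),('pl L',291,320,.095),('pl R',478,320,.095)]:
    m=onz(c,*f(u,v),z); print(l,m[:2]@U,m[:2]@V)
for z in (.091,.026):
    q=.168*U+.6145*V; uv=proj(c,[q[0],q[1],z])[0]; print((uv-[140,100])/.35)
"
```

```text
end 0.21127209308316458 0.5990110579707182
s1/s2 0.19457641565284295 0.5986406887046611
s2 back 0.17800716913990144 0.5982731241242046
stub2 back 0.18155090917335487 0.6155393326603182
stub L 0.1832531790846802 0.6083712632535391
stub R 0.18323860940284162 0.6224880060857582
pl L 0.1838907137155152 0.5907742146261695
pl R 0.183842081934388 0.6399750345980215
[381.4198242  370.48677321]
[382.28170433 298.70152907]
```

drive_tool(series=[-0.012,-0.007,-0.006,-1,0,-0.026,-0.015,-0.006,-2,0,-0.026,-0.015,-0.004,-2,0,-0.026,-0.016,0,-2,0,-0.026,-0.016,0,-2,0,-0.026,-0.016,0,-2,0,-0.026,-0.016,0,-2,0,-0.026,-0.016,0,-1.1,0,-0.02,-0.012,0,0,0,0,0,0,0,0])

```text
time: 20.48
position: [0.495, -0.0982, 0.2104]
orientation: [[-0.151, 0.988, -0.026], [0.988, 0.15, -0.042], [-0.038, -0.032, -0.999]]
wrist_force: [0.5, -0.4, -0.6]
opening: 0.506
```

```bash
python3 -c "
from h import *
to(.4735,-.123,.135,97.5)"
```

```text
t 20.48 p [ 0.495  -0.0982  0.2104] yaw 98.71 F [ 0.5 -0.4 -0.6] op 0.506
z-axis [-0.026 -0.042 -0.999] tool shift [-0.0184 -0.0225  0.0769] turn 1.2
```

```bash
python3 -c "
from h import *
c=imaging.read_camera('wrist')
c['extrinsics']=[[.991,-.137,-.003,.469],[.132,.947,.292,-.042],[-.037,-.290,.956,.382],[0,0,0,1]]
for l,u,v,z in [('check s3',401,81,.115),('stub',402,271,.12),('wtop +y',402,241,.08),('wtop -y',402,293,.08),('L',362,268,.08),('R',442,268,.08)]:
    print(l,onz(c,u*.7,v*.7,z).round(4))
im=cv2.imread('pics/w3.png')[220:310,330:480]; g=im.mean(2)
print('stub col', [int(x) for x in g[:, 68:76].mean(1)]); print('row', [int(x) for x in g[48:54].mean(0)][10:140:2])
"
```

```text
check s3 [ 0.4585 -0.0091  0.115 ]
stub [ 0.4726 -0.1059  0.12  ]
wtop +y [ 0.4704 -0.0965  0.08  ]
wtop -y [ 0.4751 -0.1302  0.08  ]
L [ 0.4474 -0.1173  0.08  ]
R [ 0.4981 -0.1101  0.08  ]
stub col [105, 105, 104, 99, 95, 90, 86, 86, 85, 85, 86, 86, 85, 86, 86, 86, 86, 86, 88, 91, 92, 94, 95, 95, 95, 95, 95, 95, 95, 96, 96, 98, 100, 101, 102, 102, 102, 103, 103, 104, 104, 103, 103, 103, 100, 97, 96, 95, 95, 94, 94, 95, 95, 95, 95, 95, 94, 95, 95, 97, 99, 102, 103, 103, 103, 103, 103, 104, 104, 103, 104, 102, 103, 105, 104, 102, 102, 105, 106, 105, 105, 105, 106, 108, 105, 104, 106, 105, 105, 105]
row [106, 98, 91, 90, 89, 87, 90, 88, 89, 88, 87, 92, 101, 102, 104, 103, 103, 103, 103, 102, 103, 103, 103, 101, 101, 97, 96, 96, 93, 95, 94, 95, 95, 95, 96, 96, 97, 101, 102, 103, 103, 101, 103, 104, 103, 104, 104, 105, 104, 105, 101, 92, 88, 91, 91, 93, 96, 94, 95, 95, 93, 94, 100, 105, 107]
```

drive_tool(series=[-0.005,-0.008,0.005,1.2,0,-0.004,-0.008,0.01,0,0,-0.002,-0.005,0.01,0,0,0,-0.001,0.005,0,0,0,0,0,0,0,0,0,0,0,0])

```text
time: 21.03
position: [0.4718, -0.1087, 0.176]
orientation: [[-0.127, 0.991, -0.031], [0.991, 0.126, -0.037], [-0.032, -0.036, -0.999]]
wrist_force: [0.7, -0.3, -0.1]
opening: 0.502
```

```bash
python3 -c "
from h import *
to(.4730,-.112,.090,97.5)
c=imaging.read_camera('wrist'); np.save('e8.npy',c['extrinsics'])
cv2.imwrite('pics/w8.png',cv2.convertScaleAbs(cv2.resize(c['image'][120:330,140:420,::-1],(800,600),interpolation=cv2.INTER_CUBIC),alpha=1.5))"
```

```text
t 21.03 p [ 0.4718 -0.1087  0.176 ] yaw 97.32 F [ 0.7 -0.3 -0.1] op 0.502
z-axis [-0.031 -0.037 -0.999] tool shift [-0.0006  0.0039  0.086 ] turn -0.2
```

View pics/w8.png

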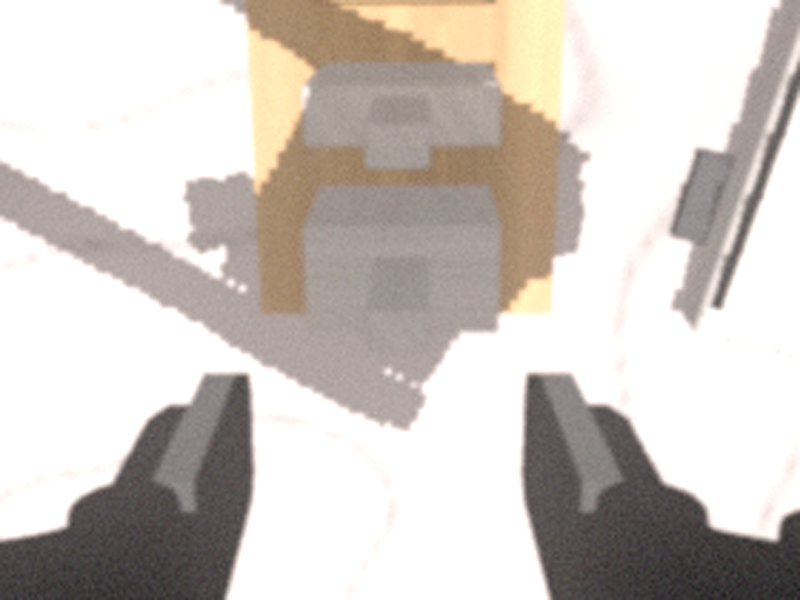

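```bash
python3 -c "
from h import *
c=imaging.read_camera('wrist')
f=lambda u,v:(140+u*.35,120+v*.35)
a=np.radians(7.5); ya=np.array([-np.sin(a),np.cos(a)]); xa=np.array([np.cos(a),np.sin(a)])
for l,u,v,z in [('flat top',400,225,.08),('back top',400,330,.08),('stub front base',398,258,.08),('stub front top',398,308,.12),('stubL',365,308,.12),('stubR',429,308,.12),('sp stub front',398,122,.115),('sp stub back',398,168,.115),('sp plate f',350,85,.075),('sp plate b',340,146,.075)]:
    m=onz(c,*f(u,v),z)[:2]; print(l,m.round(4),'yr',(m@ya).round(4),'xr',(m@xa).round(4))
"
```

```text
flat top [ 0.4717 -0.103 ] yr -0.1637 xr 0.4543
back top [ 0.4755 -0.1313] yr -0.1923 xr 0.4543
stub front base [ 0.4724 -0.1117] yr -0.1724 xr 0.4538
stub front top [ 0.4732 -0.1103] yr -0.1711 xr 0.4548
stubL [ 0.4661 -0.1113] yr -0.1712 xr 0.4476
stubR [ 0.4799 -0.1093] yr -0.171 xr 0.4615
sp stub front [ 0.4679 -0.071 ] yr -0.1315 xr 0.4547
sp stub back [ 0.4692 -0.0807] yr -0.1413 xr 0.4547
sp plate f [ 0.4548 -0.0703] yr -0.129 xr 0.4417
sp plate b [ 0.454  -0.0859] yr -0.1444 xr 0.4389
```

Wedge flat face's top edge is at v=225 in the crop, stub front at v≈308: stub centre ≈ (0.4737, −0.116). Descending onto it.

drive_tool(series=[-0.003,0.001,0.015,0,0,-0.001,0.001,0.02,0,0,0,0.001,0.02,0,0,0,0,0.01,0,0,0,0,0,0,0])

```text
time: 21.55
position: [0.4791, -0.1149, 0.1132]
orientation: [[-0.13, 0.991, -0.021], [0.991, 0.129, -0.041], [-0.038, -0.026, -0.999]]
wrist_force: [-0.2, 0.4, -0.3]
opening: 0.5
```

```bash
python3 -c "
from h import *
to(.4737,-.116,.086,97.5)"
```

```text
t 21.55 p [ 0.4791 -0.1149  0.1132] yaw 97.49 F [-0.2  0.4 -0.3] op 0.5
z-axis [-0.021 -0.041 -0.999] tool shift [ 0.0006 -0.0048  0.0273] turn -0.0
```

drive_tool(series=[0,-0.004,0.006,0,0,0,-0.002,0.008,0,0,0,-0.001,0.008,0,0,0,0,0.004,0,0,0,0,0,0,0])

```text
time: 21.97
position: [0.4732, -0.1171, 0.0876]
orientation: [[-0.131, 0.991, -0.016], [0.991, 0.131, -0.043], [-0.04, -0.022, -0.999]]
wrist_force: [-0.4, -0.4, -0.0]
opening: 0.498
```

```bash
python3 -c "
from h import *
to(.4737,-.116,.086,97.5)"
```

```text
t 21.97 p [ 0.4732 -0.1171  0.0876] yaw 97.55 F [-0.4 -0.4 -0. ] op 0.498
z-axis [-0.016 -0.043 -0.999] tool shift [0.0011 0.0007 0.0015] turn 0.1
```

drive_tool(series=[0,0,0,0,1,0,0,0,0,1,0,0,0,0,1,0,0,0,0,1,0,0,0,0,1,0,0,0,0,1], squeeze=70)

```text
time: 22.47
position: [0.4737, -0.1172, 0.0881]
orientation: [[-0.131, 0.991, -0.015], [0.991, 0.13, -0.043], [-0.041, -0.021, -0.999]]
wrist_force: [-0.2, 0.7, -2.0]
opening: 0.15
```

drive_tool(series=[0,0,-0.01,0,1,0,0,-0.012,0,1,0,0,-0.015,0,1,0,0,-0.02,0,1,0,0,-0.03,0,1,0,0,-0.035,0,1,0,0,-0.025,0,1,0,0,-0.015,0,1,0,0,0,0,1])

```text
time: 23.22
position: [0.4752, -0.1102, 0.2624]
orientation: [[-0.131, 0.991, -0.015], [0.99, 0.13, -0.045], [-0.042, -0.021, -0.999]]
wrist_force: [0.8, -0.1, -1.2]
opening: 0.148
```

```bash
python3 -c "
from h import *
rail(.163,.6145,.25)"
```

```text
along -0.0558 across 0.4846
t 23.22 p [ 0.4752 -0.1102  0.2624] yaw 97.54 F [ 0.8 -0.1 -1.2] op 0.148
z-axis [-0.015 -0.045 -0.999] tool shift [0.1812 0.1791 0.001 ] turn 14.0
```

drive_tool(series=[0.012,0.01,0,1,1,0.026,0.02,0,2,1,0.026,0.02,0,2,1,0.026,0.02,0,2,1,0.026,0.02,0,2,1,0.026,0.02,0,2,1,0.022,0.018,0,2,1,0.012,0.01,0,1,1,0,0,0,0,1,0,0,0,0,1])

```text
time: 24.05
position: [0.6098, 0.0759, 0.247]
orientation: [[0.128, 0.992, -0.022], [0.991, -0.129, -0.047], [-0.049, -0.016, -0.999]]
wrist_force: [-0.3, -0.1, -1.0]
opening: 0.15
```

```bash
python3 -c "
from h import *
rail(.1615,.6145,.20)"
```

```text
along 0.1444 across 0.5973
t 24.05 p [0.6098 0.0759 0.247 ] yaw 82.66 F [-0.3 -0.1 -1. ] op 0.15
z-axis [-0.022 -0.047 -0.999] tool shift [0.0197 0.0177 0.0458] turn -0.8
```

drive_tool(series=[0.008,0.008,0,-0.8,1,0.006,0.006,0,0,1,0.003,0.003,0.005,0,1,0,0,0.01,0,1,0,0,0,0,1,0,0,0,0,1])

```text
time: 24.55
position: [0.6249, 0.0865, 0.2273]
orientation: [[0.115, 0.993, -0.029], [0.992, -0.117, -0.049], [-0.052, -0.023, -0.998]]
wrist_force: [-0.3, -0.2, -0.3]
opening: 0.146
```

```bash
python3 -c "
from h import *
rail(.1615,.6145,.187)
c=imaging.read_camera('wrist'); s=imaging.read_camera('side')
a=cv2.convertScaleAbs(cv2.resize(c['image'][90:330,140:420,::-1],(560,480),interpolation=cv2.INTER_CUBIC),alpha=1.5)
p=proj(s,[[.632,.1,.1]])[0].astype(int); print(p)
y0,x0=max(p[1]-100,0),max(p[0]-30,0); b=cv2.resize(s['image'][y0:y0+160,x0:x0+80,::-1],(240,480),interpolation=cv2.INTER_CUBIC); print(x0,y0)
cv2.imwrite('pics/w9.png',np.hstack([a,b]))"
```

```text
along 0.1566 across 0.6111
t 24.55 p [0.6249 0.0865 0.2273] yaw 83.37 F [-0.3 -0.2 -0.3] op 0.146
z-axis [-0.029 -0.049 -0.998] tool shift [0.007  0.0043 0.0399] turn -0.1
[234 224]
204 124
```

View pics/w9.png

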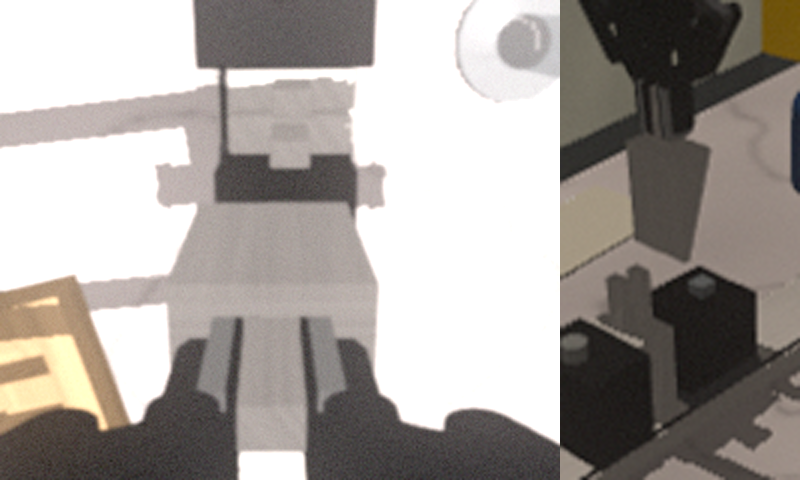

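The wedge is held upright: its flat face's bottom edge is at (197–354,203) and top edge at (173–377,284) in the left crop. The two spacers stand packed in the gap.

```bash
python3 -c "
from h import *
c=imaging.read_camera('wrist')
f=lambda u,v:(140+u*.5,90+v*.5)
for l,a,b,z in [('bot',(197,203),(354,203),.1443),('top',(173,284),(377,284),.2193),('end',(196,68),(375,66),.095),('s2 stub back',(271,167),(310,167),.135),('s2 back',(228,155),(262,155),.095)]:
    A=onz(c,*f(*a),z);B=onz(c,*f(*b),z); m=(A+B)/2; print(l,'w',np.linalg.norm(A-B).round(4),'yaw',np.degrees(np.arctan2(B[1]-A[1],B[0]-A[0])).round(1),'along',(m[:2]@U).round(4),'across',(m[:2]@V).round(4))
"
```

```text
bot w 0.0534 yaw -6.3 along 0.1696 across 0.6114
top w 0.0479 yaw -6.1 along 0.1708 across 0.6126
end w 0.0697 yaw -5.9 along 0.2109 across 0.6143
s2 stub back w 0.0136 yaw -6.3 along 0.18 across 0.6165
s2 back w 0.0138 yaw -6.4 along 0.1761 across 0.5981
```

drive_tool(series=[0.004,0.003,0,0,1,0.002,0.001,0.008,0,1,0.001,0.0005,0.012,0,1,0.001,0,0.01,0,1,0,0,0,0,1,0,0,0,0,1])

```text
time: 25.2
position: [0.6311, 0.0933, 0.1968]
orientation: [[0.116, 0.993, -0.025], [0.992, -0.117, -0.048], [-0.051, -0.019, -0.999]]
wrist_force: [0.4, 0.2, -1.2]
opening: 0.148
```

```bash
python3 -c "
from h import *
rail(.162,.6145,.182)"
```

```text
along 0.164 across 0.6165
t 25.2 p [0.6311 0.0933 0.1968] yaw 83.34 F [ 0.4  0.2 -1.2] op 0.148
z-axis [-0.025 -0.048 -0.999] tool shift [-0.0013 -0.0017  0.0149] turn -0.2
```

drive_tool(series=[-0.002,-0.002,0.004,0,1,0,0,0.006,0,1,0,0,0.004,0,1,0,0,0,0,1,0,0,0,0,1])

```text
time: 25.62
position: [0.6284, 0.0906, 0.1821]
orientation: [[0.116, 0.993, -0.024], [0.992, -0.117, -0.049], [-0.051, -0.018, -0.999]]
wrist_force: [0.3, 0.2, -0.9]
opening: 0.152
```

```bash
python3 -c "
from h import *
rail(.162,.6145,.170)"
```

```text
along 0.161 across 0.6142
t 25.62 p [0.6284 0.0906 0.1821] yaw 83.35 F [ 0.3  0.2 -0.9] op 0.152
z-axis [-0.024 -0.049 -0.999] tool shift [0.0016 0.0006 0.012 ] turn -0.2
```

drive_tool(series=[0.001,0,0.004,0,1,0.001,0,0.004,0,1,0,0,0.003,0,1,0,0,0,0,1])

```text
time: 25.95
position: [0.6288, 0.0921, 0.1706]
orientation: [[0.116, 0.993, -0.023], [0.992, -0.117, -0.049], [-0.051, -0.017, -0.999]]
wrist_force: [-0.4, -0.1, -0.7]
opening: 0.149
```

drive_tool(series=[0,0,0.003,0,1,0,0,0.003,0,1,0,0,0,0,1])

```text
time: 26.2
position: [0.6289, 0.0921, 0.164]
orientation: [[0.116, 0.993, -0.022], [0.992, -0.117, -0.048], [-0.05, -0.016, -0.999]]
wrist_force: [1.1, 0.5, -1.6]
opening: 0.148
```

drive_tool(series=[0,0,0.003,0,1,0,0,0.003,0,1,0,0,0,0,1])

```text
time: 26.45
position: [0.6295, 0.0929, 0.1583]
orientation: [[0.116, 0.993, -0.02], [0.992, -0.116, -0.046], [-0.048, -0.014, -0.999]]
wrist_force: [0.6, 1.2, -1.6]
opening: 0.152
```

drive_tool(series=[0,0,0.003,0,1,0,0,0.003,0,1,0,0,0,0,1])

```text
time: 26.7
position: [0.6303, 0.0936, 0.1545]
orientation: [[0.115, 0.993, -0.016], [0.992, -0.116, -0.045], [-0.047, -0.011, -0.999]]
wrist_force: [-0.6, 0.9, -4.7]
opening: 0.147
```

drive_tool(series=[0,0,0.003,0,1,0,0,0,0,1])

```text
time: 26.87
position: [0.6304, 0.0937, 0.154]
orientation: [[0.115, 0.993, -0.014], [0.992, -0.115, -0.045], [-0.047, -0.009, -0.999]]
wrist_force: [0.1, 1.5, -7.8]
opening: 0.148
```

drive_tool(series=[0,0,0.003,0,1,0,0,0,0,1])

```text
time: 27.03
position: [0.6304, 0.0937, 0.1538]
orientation: [[0.114, 0.993, -0.012], [0.992, -0.115, -0.045], [-0.047, -0.007, -0.999]]
wrist_force: [0.7, 1.8, -7.8]
opening: 0.148
```

drive_tool(series=[0,0,0.006,0,1])

```text
time: 27.12
position: [0.6315, 0.0935, 0.1524]
orientation: [[0.114, 0.993, -0.007], [0.992, -0.114, -0.046], [-0.046, -0.002, -0.999]]
wrist_force: [-12.5, 2.4, 52.5]
opening: 0.153
```

drive_tool(series=[0,0,0.006,0,1])

```text
time: 27.2
position: [0.6317, 0.0934, 0.1522]
orientation: [[0.114, 0.993, -0.004], [0.992, -0.114, -0.046], [-0.046, 0.001, -0.999]]
wrist_force: [-15.6, 3.3, 42.4]
opening: 0.151
```

drive_tool(series=[0,0,0.01,0,1])

```text
time: 27.28
position: [0.6329, 0.0933, 0.1511]
orientation: [[0.114, 0.994, 0.004], [0.992, -0.113, -0.047], [-0.046, 0.009, -0.999]]
wrist_force: [-21.1, 3.2, 68.4]
opening: 0.148
```

Pressing works, but 68 N is much; easing to about 10–15 N.

drive_tool(series=[0,0,0.003,0,1])

```text
time: 27.37
position: [0.6322, 0.0937, 0.1516]
orientation: [[0.113, 0.994, 0.005], [0.993, -0.113, -0.046], [-0.045, 0.01, -0.999]]
wrist_force: [-1.6, 2.5, -9.8]
opening: 0.144
```

drive_tool(series=[0,0,0.004,0,1,0,0,0.004,0,1,0,0,0.004,0,1])

```text
time: 27.62
position: [0.6323, 0.0935, 0.1514]
orientation: [[0.113, 0.994, 0.013], [0.993, -0.112, -0.047], [-0.046, 0.018, -0.999]]
wrist_force: [-8.6, 2.1, 24.0]
opening: 0.146
```

drive_tool(series=[0,0,0.004,0,1])

```text
time: 27.7
position: [0.6322, 0.0935, 0.1513]
orientation: [[0.113, 0.994, 0.015], [0.993, -0.112, -0.048], [-0.046, 0.02, -0.999]]
wrist_force: [-8.7, 2.2, 24.3]
opening: 0.149
```

drive_tool(series=[0,0,0.0035,0,1])

```text
time: 27.78
position: [0.632, 0.0936, 0.1513]
orientation: [[0.113, 0.993, 0.017], [0.993, -0.112, -0.048], [-0.046, 0.022, -0.999]]
wrist_force: [-5.2, 3.3, 19.1]
opening: 0.146
```

```bash
python3 -c "
from h import *
rail(.1643,.6145,.1513)
for i in range(8): imaging.read_camera('side'); st()"
```

```text
along 0.1644 across 0.6174
t 27.78 p [0.632  0.0936 0.1513] yaw 83.53 F [-5.2  3.3 19.1] op 0.146
z-axis [ 0.017 -0.048 -0.999] tool shift [-0.0001 -0.0029 -0.    ] turn 0.0
t 27.83 p [0.632  0.0936 0.1513] yaw 83.53 F [-7.3  2.1 21.8] op 0.148
t 27.88 p [0.632  0.0935 0.1513] yaw 83.53 F [-7.3  2.1 20.8] op 0.152
t 27.93 p [0.632  0.0935 0.1513] yaw 83.53 F [-6.8  2.3 21.6] op 0.151
t 27.98 p [0.632  0.0935 0.1513] yaw 83.53 F [-8.2  2.8 21.8] op 0.146
t 28.03 p [0.632  0.0935 0.1514] yaw 83.53 F [-6.9  2.  21.7] op 0.148
t 28.08 p [0.632  0.0935 0.1514] yaw 83.52 F [-7.5  2.8 21.9] op 0.148
t 28.13 p [0.632  0.0935 0.1513] yaw 83.53 F [-8.2  2.2 22. ] op 0.148
t 28.18 p [0.632  0.0936 0.1513] yaw 83.52 F [-7.3  2.7 21.5] op 0.148
```

The press is steady at about 21 N down with nothing moving, so I'm handing in.

```bash
python3 -c "
from h import *
from rig import job_done
print(job_done()); st()"
```

```text
the job is handed in; nothing more can be done
None
the job is handed in; nothing more can be done
```

The job is handed in, at about 28 s of the 72 s allowed. It reports no verdict, so the result below rests on my own checks.

**Carriage:** I pushed it to a hard stop at about 21 N. The wrist picture showed the latch tooth directly behind it. From the pictures it moved about 119 mm rather than 125 mm. I put this down to a starting position above zero and camera error, but I had no direct reading of the joint.

**Spacers:** The gap measured about 43 mm, so I stood two spacers on the rail, packed against the end block. The third stays in its slot.

**Wedge:** It went into the remaining 10–12 mm and jammed with its lower edge about 20 mm below the block top, so well off the rail. I left it gripped at a 70 N grip setting.

**Last checks:**
- **Hold:** over the last 0.4 s before handing in, the push held at about 21.5 N, with about 7 N sideways and nothing moving. That push is above the suggested 10 N.
- **Peak force:** while seating the wedge it peaked briefly at about 68 N, against the 120 N limit.
- **Tilt:** the tool was tilted about 0.05 rad. I estimate the wedge itself was at or below 0.04 rad.
- **Not checked:** I had no pictures left to view the final pressed state. The contact forces between wedge, spacers and blocks are inferred from the wrist force and positions.

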